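Make up two seasoning kits from the spice drawer

TASK

Make up two seasoning kits: on the brown wooden board with the two pale fences, the square jar standing flat and slid snug into the corner against both fences, and the glass pinch dish centred on its round marble inlay; on the marble slab, the slim round jar upright, centred on its round cork inlay, and the white porcelain spoon rest centred on the oblong cork inlay, lying lengthwise along it. Leave the wide jar of the riser's front row, the steel tong and the small pepper mill where they are.

Things in the scene. Friction and masses are not known exactly. Their poses are not given: they have to be found in the camera images.
- square_jar: The only square jar: frosted, 56 x 56 mm, 58 mm tall, with a shut stainless lid (the top 12 mm, 51 mm square). About 0.25 kg. Stands at the start on the lower (front) step of the riser. Origin: centre of the underside; z up, x and y square to its sides (hinge on +x, all within the outline).
- slim_jar: The only slim round jar: frosted, 48 mm diameter, 58 mm tall, with a shut stainless lid (the top 12 mm, 44 mm diameter). About 0.25 kg. Starts on the lower step of the riser. Origin: centre of the underside, z up.
- wide_jar: Wide round frosted jar with steel lid, 66 mm diameter, 44 mm tall, on the lower step of the riser beside the other two, about 100 mm from jar centre to jar centre. Not wanted: stays. Three more like it stand on the upper step. Origin: centre of the underside.
- pinch_dish: Round open clear-glass dish, 60 mm outer diameter with upright sides (56 mm at the very foot), 30 mm tall, wall 4 mm, 0.12 kg, loose on the drawer base. Origin: centre of the underside, z up.
- spoon_rest: White porcelain spoon rest: shallow trough with half-round ends, 100 mm long (x), 56 mm wide (y), 20 mm tall, with flat upright long sides; 0.15 kg, loose on the drawer base. Origin: centre of the underside; z up, x along its length. Either end may face either way.
- board: Fixed brown wooden board, 130 (x) by 220 mm (y), floor 10 mm up. Pale fences 12 mm above that floor: along the +x edge, inner face at x = +55 mm, and along the +y edge, inner face at y = +100 mm; the seated square jar is centred at x = +27, y = +72 mm (any side may touch). Round marble inlay, 72 mm across, at x = 0, y = -50 mm, for the dish. Origin: centre of the underside, z up.
- slab: Fixed flat marble slab without fences, 130 mm (x) by 220 mm (y), top 10 mm above the drawer base. Flush round cork inlay, 60 mm diameter, centred at x = 0, y = +62 mm, for the slim jar; flush oblong cork inlay, 110 mm (x) by 66 mm (y), centred at x = 0, y = -35 mm, for the spoon rest. Origin: centre of the underside, z up.
- riser: Fixed wooden two-step riser, 180 mm (x) by 360 mm (y). Lower step: x from -90 to 0 mm, top 30 mm above the drawer base; upper step: x from 0 to +90 mm, top 60 mm, carrying wide jars up to 104 mm above the drawer base. Origin: centre of the underside, z up.
- tong: Steel tong with dark silicone tips, about 185 mm long (x), 25 mm wide, 12 mm tall, lying in front of the riser. Stays. Origin: on the drawer base under its middle.
- mill: Small waisted dark-wood pepper mill, 44 mm diameter, 75 mm tall, standing on the drawer base. Stays. Origin: centre of the underside.
There are look-alikes about, which are no part of the job. What is shaped like the square_jar but blue is not meant.

How it is judged:
At the end, for the whole second after the job is handed in: Square jar in the board's corner: 4.5 mm per axis, 0.1 rad. Dish, slim jar and spoon rest each within 12 mm per axis of their inlay's centre; rest along it within 0.2 rad. All at resting height (4 mm), tilt under 0.1 rad, still. Front wide jar, tong, mill within 15 mm of their starts (z of square_jar in the frame of board between 0.006 and 0.014 m and angle between each of square_jar, slim_jar, pinch_dish, spoon_rest's own z axis and vertical below 0.1 rad and linear speed of each of square_jar, slim_jar, pinch_dish, spoon_rest below 0.02 m/s and angular speed of each of square_jar, slim_jar, pinch_dish, spoon_rest below 0.2 rad/s and x of square_jar in the frame of board between 0.0225 and 0.0315 m and y of square_jar in the frame of board between 0.0675 and 0.0765 m and z of slim_jar in the frame of slab between 0.006 and 0.014 m and x of slim_jar in the frame of slab between -0.012 and 0.012 m and y of slim_jar in the frame of slab between 0.05 and 0.074 m and z of pinch_dish in the frame of board between 0.006 and 0.014 m and x of pinch_dish in the frame of board between -0.012 and 0.012 m and y of pinch_dish in the frame of board between -0.062 and -0.038 m and z of spoon_rest in the frame of slab between 0.006 and 0.014 m and x of spoon_rest in the frame of slab between -0.012 and 0.012 m and y of spoon_rest in the frame of slab between -0.047 and -0.023 m and (angle between the x axis of square_jar and the x axis of board, either way round below 0.1 rad or angle between the x axis of square_jar and the y axis of board, either way round below 0.1 rad) and angle between the x axis of spoon_rest and the x axis of slab, either way round below 0.2 rad and distance of each of wide_jar, tong, mill from where it was at the start of the episode below 0.015 m); the robot touches nothing.
It fails at once if the wide jar of the front row is knocked over or moved more than 30 mm (distance of wide_jar from where it was at the start of the episode above 0.03 m or angle between wide_jar's own z axis and vertical above 0.5 rad).
It fails at once if the tong is knocked over or moved more than 30 mm (distance of tong from where it was at the start of the episode above 0.03 m or angle between tong's own z axis and vertical above 0.5 rad).
It fails at once if the pepper mill is knocked over or moved more than 30 mm (distance of mill from where it was at the start of the episode above 0.03 m or angle between mill's own z axis and vertical above 0.5 rad).
It fails at once if a jar, the dish or the spoon rest is tipped over (angle between any of square_jar, slim_jar, pinch_dish, spoon_rest's own z axis and vertical above 0.7 rad).
It also fails if it takes over 112 s, if anything falls off the work surface, if the arm or the gripper's body presses on something with over 40 N, if the wrist force passes 120 N, or if a joint passes its speed limit or range.

ROBOT

A 7-joint arm with a two-finger parallel gripper is mounted at the origin on the work surface. World frame = base frame: x ahead of the robot, y to its left, z up, the work surface at z = 0. Lengths are in m, angles in rad, forces in N, time in s.
With the tool pointing down it reaches from about 0.35 to 0.9 m from the base axis. Payload 7.2 kg.
Tool frame: the origin (TCP) lies midway between the tips of the shut fingers; the grasp point (between the pads) lies 19 mm behind it; z points along the fingers, y is the line along which they close (so a half turn about z gives the same grasp; the last joint's range is limited). The gripper opens to 88 mm and grips with 3 to 60 N. Pads are 20 mm wide; open, the fingers measure 115 mm over their backs; the gripper's body (75 mm by 178 mm) begins 61 mm behind the grasp point.
Start: joints at [-1.24, 0.411, -0.013, 1.596, 0.006, 1.134, -0.082], TCP at [0.243, 0.576, 0.223] pointing down, gripper open.
Joint ranges: [-2.95, 2.95], [-0.29, 1.99], [-1.47, 1.44], [0.14, 2.54], [-1.03, 4.17], [0.13, 1.85], [-2.86, 2.86]. Speed limits (rad/s): [2.39, 2.39, 3.01, 3.01, 3.14, 3.14, 3.14].

INTERFACE

Orientations are given as a rotation vector (axis times angle).
In Python, from station import bot gives the robot as it stands.
- The arm moves only by the shell command python3 -m crank 'ROWS' [FORCE]. ROWS is a JSON object of lists of equal length, an entry for each row: "linear": the shift along the world's x, y, z as a fraction of full scale, a list of three; "twist": the turn about the world's z as a fraction of full scale; "hand": the closure, from 0 (fully open) to 1 (shut). A call has 1 to 20 rows; each row is the pose to reach, as a shift and turn from the pose commanded when the call began; what a row does not reach only later rows make up. Full scale, the value 1, is 0.2 m for a shift and 1.5 rad for a turn. A row lasts 1/12 s, in which the tool goes at most 41.7 mm and 7.16 degrees, less where a joint would pass 70% of its speed; a pose out of reach is approached as far as the arm can. A call with a number of a shift or a turn outside -1 to 1 is refused whole. A call with a gripper value outside its range is refused whole. The fingers move at their own pace and stop on an object; FORCE is the grip in N (left out, the last holds). Time passes only in rows, so rows that repeat a pose let the fingers close. It gives the time, the measured TCP pose, the force, the opening and the grip force at its end, in the units of the state.
- bot.read_state(): the state, without advancing time (a new reading comes with each control period).
- bot.get_image(name): name is "scene" or "top" or "wrist"; returns a dict with "color" (400x640x3 uint8, red, green, blue), "fx", "fy", "cx", "cy" (pixels), "R" (3x3) and "t" (3): a world point X has camera coordinates R X + t; the wrist camera has in their place "mount" (4x4, takes a point from camera to tool coordinates, whose origin is the TCP and whose axes are the flange's). Camera axes: x right, y down, z forward; pixel columns grow to the right and rows downward; lengths in m; the calibration is good to about 2 mm. The wrist camera is an equidistant fisheye: a pixel r from the principal point sees the ray r / f radians off the axis. A picture is of the moment at which its call begins: read the wrist's pose just before it. There is no depth.
- bot.hand_in(): hands the job in; it is judged then, once.
The state is a dict: "time": time; "qpos": joint angles; "joint_velocities": joint speeds; "joint_torque": joint torques, N m; "eef_pos": TCP position; "tool_rot": TCP orientation; "contact_force": force on the tool from outside, world axes, zero at the start; "moment": the same for the moment, N m; "finger_gap": opening from 0.0 (shut) to 1.0 (fully open); "grasp_force": force on a finger pad.
Only numpy, scipy, OpenCV 4.12 (cv2) and the standard library are available. Lean on these libraries where they do the work, as an engineer would, in place of code of your own. Each camera call takes 0.05 s, during which the arm holds its last target. There are 200 camera calls.

## Working session

There is one attempt and no reset: what is moved stays moved. The work goes in short steps, Python scripts to look and compute and a shell command to move; the robot and the scene stay as the last step left them, time stands still between calls to the robot, and variables do not carry over. Pictures are saved under pics/ and viewed, at most 14 in all, crops included, and the job is handed in when it is done.

```bash
mkdir -p pics; ls
python3 - <<'E'
from station import bot
import cv2
s=bot.read_state();print(s)
for n in("scene","top","wrist"):
    i=bot.get_image(n);cv2.imwrite(f"pics/{n}0.png",i["color"][:,:,::-1])
    print(n,{k:v for k,v in i.items() if k!="color"})
E
```

```text
pics
{'time': 0.0, 'qpos': array([-1.24019464,  0.41186187, -0.01276003,  1.59704319,  0.00559802,
        1.13427452, -0.08224945]), 'joint_velocities': array([-1.19857347e-03,  5.17411862e-04,  9.41077465e-04, -1.18489804e-03,
        5.91075918e-05, -7.78754230e-04, -2.24258920e-03]), 'joint_torque': array([-7.49091505e-04, -5.87960708e+01,  6.41375463e-01, -2.91078973e+01,
       -5.38284809e-02,  1.84869405e-02,  1.48290615e-04]), 'eef_pos': array([0.24251409, 0.57548926, 0.22183286]), 'tool_rot': array([-6.22221284e-01, -3.07913298e+00,  2.41227917e-03]), 'contact_force': array([ 0.24526901, -0.65043303,  0.74828123]), 'moment': array([ 0.03858811,  0.0276986 , -0.03457907]), 'grasp_force': 0.0, 'finger_gap': 0.9985178700872404}
scene {'fx': 397.6414598259863, 'fy': 397.6414598259863, 'cx': 317.296350376866, 'cy': 205.99521977559047, 'R': array([[-0.12077085,  0.9925455 , -0.01636547],
       [ 0.77189459,  0.08353089, -0.63023911],
       [-0.62417397, -0.08874693, -0.7762286 ]]), 't': array([ 0.04834739, -0.43129948,  1.44051818])}
top {'fx': 362.6864507237085, 'fy': 362.6864507237085, 'cx': 317.06205187499165, 'cy': 206.9699844496039, 'R': array([[ 1.03329620e-04, -9.99999843e-01,  5.51349870e-04],
       [-9.85957630e-01, -1.93951634e-04, -1.66995553e-01],
       [ 1.66995634e-01, -5.26352024e-04, -9.85957495e-01]]), 't': array([0.00129797, 0.608321  , 0.90313429])}
wrist {'fx': 309.70691628693146, 'fy': 309.70691628693146, 'cx': 317.9272300012679, 'cy': 203.89776214941173, 'mount': array([[-3.07682133e-04, -9.68939879e-01, -2.47296213e-01,
         6.73589967e-02],
       [ 9.99999656e-01, -1.07639909e-04, -8.22436475e-04,
         9.46492909e-04],
       [ 7.70272556e-04, -2.47296381e-01,  9.68939578e-01,
        -1.62224181e-01],
       [ 0.00000000e+00,  0.00000000e+00,  0.00000000e+00,
         1.00000000e+00]])}
```

View pics/top0.png

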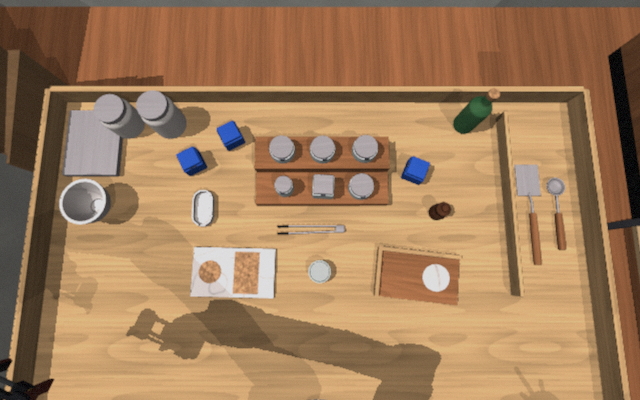

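View pics/scene0.png

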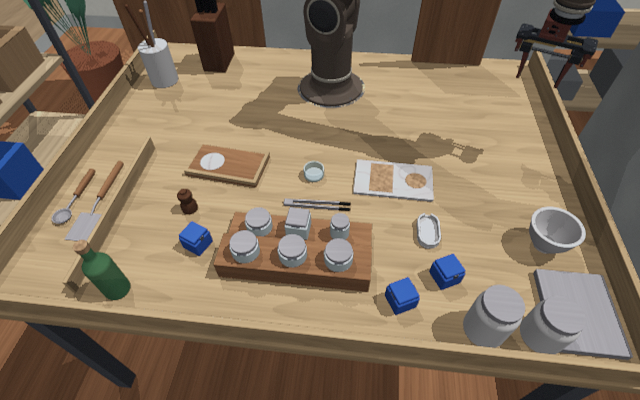

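The top view shows the riser at (255–388, 135–205) with slim jar (284,186), square jar (323,185) and wide jar (361,186) on its lower step. The spoon rest is at (203,208), the slab at (234,272), the dish at (319,271), the board at (418,275), the tong at (311,229) and the mill at (440,211). The scene view shows the same layout from the far side.

```bash
cat > h.py <<'E'
import numpy as np, cv2
from station import bot
def snap(n,name=None):
    i=bot.get_image(n)
    if name: cv2.imwrite(f"pics/{name}.png",i["color"][:,:,::-1])
    return i
def cast(i,p,z):
    p=np.atleast_2d(np.asarray(p,float)); 
    d=np.c_[(p[:,0]-i["cx"])/i["fx"],(p[:,1]-i["cy"])/i["fy"],np.ones(len(p))]@i["R"]
    c=-i["R"].T@i["t"]; s=(z-c[2])/d[:,2]
    return (c+s[:,None]*d)[:,:2]
def proj(i,X):
    c=np.atleast_2d(X)@i["R"].T+i["t"]; return np.c_[c[:,0]/c[:,2]*i["fx"]+i["cx"],c[:,1]/c[:,2]*i["fy"]+i["cy"]]
E
python3 - <<'E'
from h import *
i=snap("top");j=snap("scene")
a=i["color"][120:310,170:470,::-1]
cv2.imwrite("pics/topc.png",cv2.resize(a,(800,507),interpolation=cv2.INTER_CUBIC))
a=j["color"][130:300,170:470,::-1]
cv2.imwrite("pics/scec.png",cv2.resize(a,(800,453),interpolation=cv2.INTER_CUBIC))
E
```

```text
(no output)
```

View pics/topc.png

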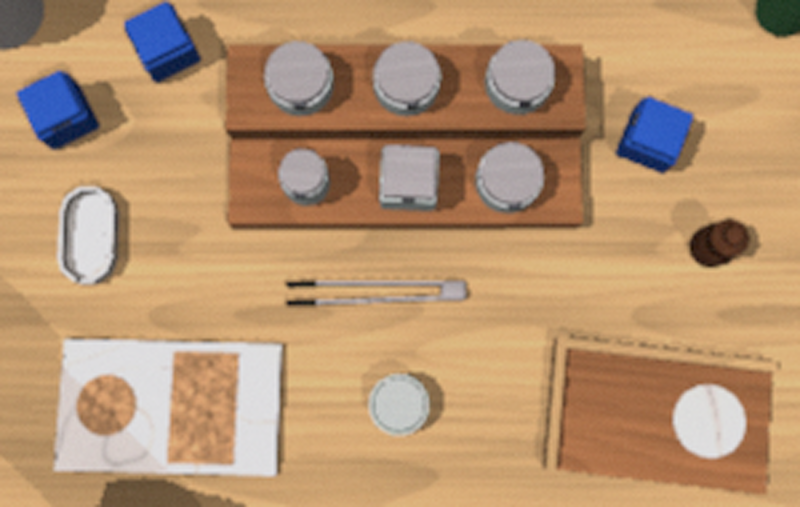

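View pics/scec.png

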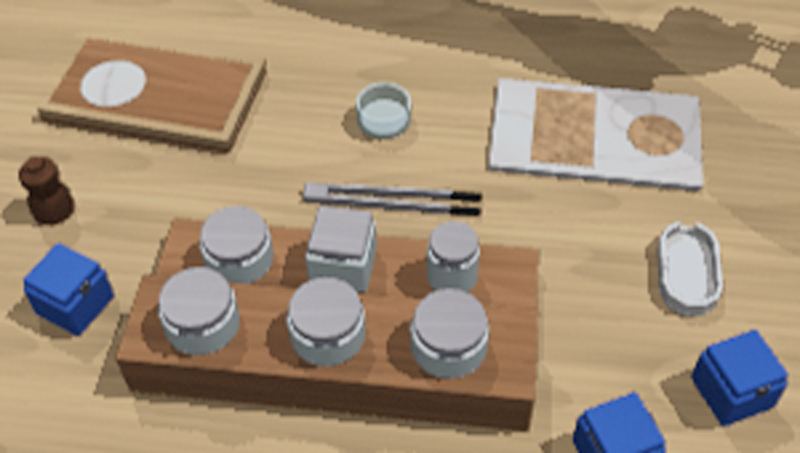

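The top crop gives clear lids, inlays and the fence corner, at crop (550,340). The board is yawed a few degrees, and its fences are on the left (+y) and top (+x) sides. The scene crop agrees. Next I segment by colour.

Run:
```python
from h import *
i=snap("top");j=snap("scene")
for nm,im,pts in (("top",i,dict(lidsq=(323,185),bodysq=(323,197),lidsl=(284,184),bodysl=(286,194),cork=(210,271),slab=(260,255),marb=(432,275),brown=(400,275),fence=(377,275),fenceT=(410,248),dish=(319,271),rest=(203,208),wood=(300,320),riser=(300,200))),("scene",j,dict(lidsq=(297,218),lidsl=(340,224),cork=(415,180),marb=(212,161)))):
    hsv=cv2.cvtColor(im["color"],cv2.COLOR_RGB2HSV)
    for k,p in pts.items(): print(nm,k,im["color"][p[1],p[0]],hsv[p[1],p[0]])
def comps(im,mask,roi,amin=40):
    m=np.zeros(mask.shape,np.uint8);x0,y0,x1,y1=roi;m[y0:y1,x0:x1]=mask[y0:y1,x0:x1]
    cs,_=cv2.findContours(m,cv2.RETR_EXTERNAL,cv2.CHAIN_APPROX_NONE)
    for c in cs:
        if cv2.contourArea(c)>=amin:
            M=cv2.moments(c);print("  c",round(M['m10']/M['m00'],1),round(M['m01']/M['m00'],1),"A",cv2.contourArea(c),"rect",[np.round(q,1) for q in cv2.minAreaRect(c)])
hsv=cv2.cvtColor(i["color"],cv2.COLOR_RGB2HSV).astype(int);H,S,V=hsv[...,0],hsv[...,1],hsv[...,2]
print("lowsat top");comps(i,(S<60)&(V>110),(180,120,470,310))
print("cork");comps(i,(S>=70)&(V>100),(193,250,274,296))
hs=cv2.cvtColor(j["color"],cv2.COLOR_RGB2HSV).astype(int)
print("lowsat scene");comps(j,(hs[...,1]<60)&(hs[...,2]>110),(170,130,470,300))
```

```text
top lidsq [179 172 173] [176  10 179]
top bodysq [91 95 94] [83 11 95]
top lidsl [178 171 171] [  0  10 178]
top bodysl [82 88 83] [65 17 88]
top cork [203 151 107] [ 14 121 203]
top slab [221 220 221] [150   1 221]
top marb [222 220 220] [  0   2 222]
top brown [162 107  71] [ 12 143 162]
top fence [212 167 117] [ 16 114 212]
top fenceT [165 131  92] [ 16 113 165]
top dish [198 198 197] [ 30   1 198]
top rest [221 220 222] [135   2 222]
top wood [186 153 106] [ 18 110 186]
top riser [169 112  73] [ 12 145 169]
scene lidsq [176 174 179] [132   7 179]
scene lidsl [174 171 176] [138   7 176]
scene cork [183 151 118] [ 15  91 183]
scene marb [206 207 209] [110   4 209]
lowsat top
  c 435.7 277.4 A 564.5 rect [array([435.5, 277.5]), array([27., 27.]), np.float64(90.0)]
  c 319.2 271.1 A 392.0 rect [array([319., 271.]), array([22., 22.]), np.float64(90.0)]
  c 232.9 272.2 A 4009.0 rect [array([232.5, 272.1]), array([84.2, 50. ]), np.float64(1.4)]
  c 323.0 228.5 A 148.0 rect [array([316., 229.]), array([ 8., 56.]), np.float64(90.0)]
  c 201.9 207.6 A 642.0 rect [array([201.5, 208. ]), arr
[... 993 characters left out ...]
ect [array([428.5, 230. ]), array([34., 23.]), np.float64(90.0)]
  c 339.7 243.1 A 927.5 rect [array([338.5, 242. ]), array([58., 29.]), np.float64(90.0)]
  c 298.8 218.7 A 451.5 rect [array([298.2, 221.3]), array([25.7, 28.6]), np.float64(14.0)]
  c 258.9 219.8 A 516.0 rect [array([259.4, 220. ]), array([29.5, 25.6]), np.float64(31.0)]
  c 306.0 202.2 A 141.0 rect [array([311. , 202.6]), array([55.9,  7.1]), np.float64(3.0)]
  c 313.6 170.3 A 331.5 rect [array([313.1, 170.2]), array([21.1, 20.5]), np.float64(7.1)]
  c 393.5 179.2 A 2584.5 rect [array([394.2, 179.8]), array([80.9, 35.8]), np.float64(5.4)]
  c 211.8 160.9 A 310.5 rect [array([212., 161.]), array([16., 24.]), np.float64(90.0)]
```

Run:
```python
from h import *
i=snap("top");j=snap("scene");np.set_printoptions(precision=4,suppress=True)
print("cams",-i["R"].T@i["t"],-j["R"].T@j["t"])
h=0.01
for nm,p,z in [("corkround",(209.4,271.5),h),("corkobl",(245.7,272.5),h),("marble",(435.7,277.4),h),("dish rim",(319.2,271.1),.03),("rest",(201.8,207.8),.02),("slim lid",(283.2,184.5),.088),("sq lid",(323.0,184.9),.088),("wide lid",(360.7,185.5),.074),("up1",(321.9,148),.104),("up0",(281.1,147.8),.104)]:
    print(nm,cast(i,p,z)[0])
for nm,p,z in [("marble S",(211.8,160.9),h),("dish S",(313.6,170.3),.025),("rest S",(428.6,229.5),.012),("wide0 S",(258.9,218),.074),("slim S",(340.5,221),.088)]:
    print(nm,cast(j,p,z)[0])
hsv=cv2.cvtColor(i["color"],cv2.COLOR_RGB2HSV).astype(int)
def hull(mask,roi,z):
    m=np.zeros(mask.shape,np.uint8);x0,y0,x1,y1=roi;m[y0:y1,x0:x1]=mask[y0:y1,x0:x1]
    m=cv2.morphologyEx(m,cv2.MORPH_OPEN,np.ones((3,3),np.uint8))
    c=max(cv2.findContours(m,cv2.RETR_EXTERNAL,cv2.CHAIN_APPROX_NONE)[0],key=cv2.contourArea)
    w=cast(i,c[:,0,:],z).astype(np.float32);r=cv2.minAreaRect(w*1000);print(r);print(cv2.boxPoints(r));return c
print("board floor");hull(((hsv[...,0]<=13)&(hsv[...,1]>130))|((hsv[...,1]<30)&(hsv[...,2]>150)),(372,240,470,310),h)
print("slab");hull((hsv[...,1]<60)&(hsv[...,2]>110)|((hsv[...,0]<=15)&(hsv[...,1]>115)),(188,240,280,302),h)
print("sq");hull((hsv[...,1]<40)&(hsv[...,2]>130),(305,170,340,200),.088)
print("rest");hull((hsv[...,1]<60)&(hsv[...,2]>110),(185,180,220,235),.02)
print("obl");hull((hsv[...,1]>=70)&(hsv[...,2]>100),(226,250,264,296),h)
```

```text
cams [0.449  0.0019 0.992 ] [1.2379 0.1159 0.8471]
corkround [0.4408 0.2883]
corkobl [0.4382 0.1915]
marble [ 0.4254 -0.3141]
dish rim [ 0.442  -0.0042]
rest [0.6112 0.3145]
slim lid [0.6603 0.0879]
sq lid [ 0.6593 -0.0138]
wide lid [ 0.6609 -0.1118]
up1 [ 0.7521 -0.0109]
up0 [0.7526 0.0933]
marble S [ 0.4255 -0.3162]
dish S [ 0.4468 -0.0046]
rest S [0.6128 0.3139]
wide0 S [ 0.6693 -0.1103]
slim S [0.6672 0.0896]
board floor
((425.6891174316406, -269.73699951171875), (205.5812530517578, 119.07307434082031), 83.0703125)
[[ 354.1857 -364.5936]
 [ 472.3889 -378.9599]
 [ 497.1926 -174.8804]
 [ 378.9893 -160.5141]]
slab
((439.8428039550781, 225.6939697265625), (221.2085418701172, 130.89100646972656), 88.61082458496094)
[[371.7351 116.7088]
 [502.5876 113.5356]
 [507.9505 334.6791]
 [377.098  337.8524]]
sq
((659.0094604492188, -12.900537490844727), (52.16357421875, 55.32154083251953), 86.63739013671875)
[[629.8665 -37.315 ]
 [685.0928 -40.5599]
 [688.1525  11.5139]
 [632.9261  14.7588]]
rest
((611.1784057617188, 309.9507141113281), (99.54308319091797, 46.24814224243164), 2.7749969959259033)
[[560.3457 330.638 ]
 [562.5847 284.4441]
 [662.0111 289.2634]
 [659.7721 335.4573]]
obl
((438.73370361328125, 191.52378845214844), (64.44995880126953, 107.8518295288086), 89.24118041992188)
[[384.3857 160.0158]
 [492.2281 158.5875]
 [493.0817 223.0318]
 [385.2393 224.4601]]
```

```bash
python3 -m crank '{"linear":[[0.1,-0.12,0],[0.25,-0.3,0],[0.4,-0.46,0],[0.55,-0.65,0],[0.65,-0.78,0],[0.7,-0.82,0],[0.7,-0.82,0]],"twist":[0.05,0.1,0.15,0.2,0.24,0.265,0.265],"hand":[0,0,0,0,0,0,0]}' 20
python3 -m crank '{"linear":[[0.1,-0.12,0],[0.25,-0.3,0],[0.4,-0.46,0],[0.55,-0.65,0],[0.65,-0.78,0],[0.7,-0.82,0],[0.7,-0.82,0]],"twist":[0,0,0,0,0,0,0],"hand":[0,0,0,0,0,0,0]}'
python3 -m crank '{"linear":[[0.1,-0.12,0],[0.25,-0.3,0],[0.4,-0.46,0],[0.55,-0.65,0],[0.65,-0.78,0],[0.685,-0.8,0],[0.685,-0.8,0],[0.685,-0.8,0]],"twist":[0,0,0,0,0,0,0,0],"hand":[0,0,0,0,0,0,0,0]}'
python3 - <<'E'
from h import *
from scipy.spatial.transform import Rotation as R
s=bot.read_state();print(s["eef_pos"],R.from_rotvec(s["tool_rot"]).as_matrix().round(3),s["qpos"].round(2))
snap("wrist","w1")
E
```

```text
time: 1.03
eef_pos: [0.3872, 0.4072, 0.223]
tool_rot: [0.011, 3.139, -0.002]
contact_force: [1.2, 0.7, 0.3]
finger_gap: 0.996
grasp_force: 0.0
time: 1.62
eef_pos: [0.5259, 0.2438, 0.2227]
tool_rot: [0.013, 3.14, -0.002]
contact_force: [1.2, -0.3, -0.2]
finger_gap: 1.0
grasp_force: 0.0
time: 2.28
eef_pos: [0.6594, 0.0895, 0.222]
tool_rot: [-0.002, -3.14, -0.002]
contact_force: [0.3, 0.2, 0.1]
finger_gap: 1.0
grasp_force: 0.0
[0.65939243 0.08951914 0.22202184] [[-1.     0.001 -0.001]
 [ 0.001  1.     0.001]
 [ 0.001  0.001 -1.   ]] [-0.31  0.48  0.15  1.5  -0.08  1.17  1.42]
```

View pics/w1.png

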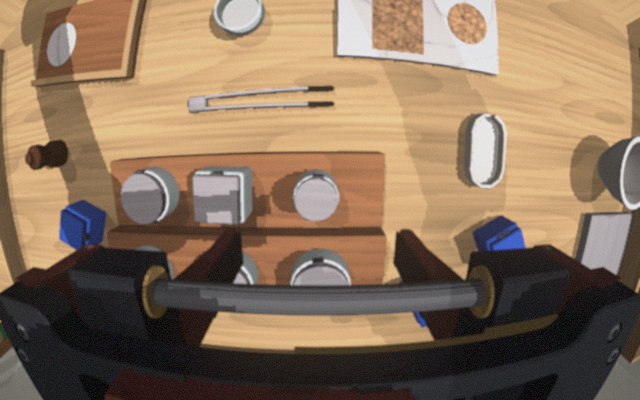

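The wrist view shows the slim lid at (317,196) centred between the fingers, the square lid at (220,195), and the rest at (486,150). I cast these to check the x values.

```bash
cat >> h.py <<'E'
from scipy.spatial.transform import Rotation as Rot
def wcast(p,z,i,s):
    p=np.atleast_2d(np.asarray(p,float));a=(p-[i["cx"],i["cy"]])/i["fx"];r=np.linalg.norm(a,axis=1)+1e-9
    d=np.c_[a*(np.sin(r)/r)[:,None],np.cos(r)]
    M=i["mount"];T=Rot.from_rotvec(s["tool_rot"]).as_matrix()
    d=d@M[:3,:3].T@T.T; c=T@M[:3,3]+s["eef_pos"]
    return (c+((z-c[2])/d[:,2])[:,None]*d)[:,:2]
def blobs(mask,roi,f,amin=60):
    m=np.zeros(mask.shape,np.uint8);x0,y0,x1,y1=roi;m[y0:y1,x0:x1]=mask[y0:y1,x0:x1]
    m=cv2.morphologyEx(m,cv2.MORPH_OPEN,np.ones((3,3),np.uint8))
    for c in cv2.findContours(m,cv2.RETR_EXTERNAL,cv2.CHAIN_APPROX_NONE)[0]:
        if cv2.contourArea(c)<amin: continue
        w=f(c[:,0,:]).astype(np.float32)*1000;M=cv2.moments(w.reshape(-1,1,2))
        r=cv2.minAreaRect(w);b=cv2.boxPoints(r)
        print("cen",np.round([M["m10"]/M["m00"],M["m01"]/M["m00"]],1),"rect",np.round(r[0],1),np.round(r[1],1),round(r[2],1),"box",b.round().tolist())
E
python3 - <<'E'
from h import *
s=bot.read_state();i=snap("wrist")
h=cv2.cvtColor(i["color"],cv2.COLOR_RGB2HSV).astype(int);S,V=h[...,1],h[...,2]
lid=(S<40)&(V>135)
for nm,roi,z in (("slim",(280,160,350,225),.088),("sq",(190,165,262,225),.088),("wide",(110,160,185,225),.074)):
    print(nm);blobs(lid,roi,lambda p:wcast(p,z,i,s))
print("rest");blobs((S<60)&(V>120),(460,105,515,195),lambda p:wcast(p,.02,i,s))
print("dish");blobs((S<40)&(V>120),(205,0,270,40),lambda p:wcast(p,.03,i,s))
print("obl");blobs((S>70)&(V>100),(365,0,426,60),lambda p:wcast(p,.01,i,s))
print("round");blobs((S>70)&(V>100),(440,0,492,50),lambda p:wcast(p,.01,i,s))
E
```

```text
slim
cen [661.8  88.2] rect [661.7  88.2] [44.3 44.5] 89.9 box [[639.0, 66.0], [684.0, 66.0], [684.0, 110.0], [639.0, 110.0]]
sq
cen [681.  -11.9] rect [680.8 -12.7] [14.  29.1] 0.7 box [[674.0, 2.0], [674.0, -27.0], [688.0, -27.0], [688.0, 2.0]]
cen [654.9  12.3] rect [660.    6.2] [20.9 52.5] 87.3 box [[633.0, -3.0], [686.0, -5.0], [687.0, 15.0], [634.0, 18.0]]
cen [647.2 -16.2] rect [646.4 -14.1] [48.3 25.9] 86.0 box [[632.0, -37.0], [658.0, -39.0], [661.0, 9.0], [635.0, 11.0]]
wide
cen [ 646.7 -115.5] rect [ 645.5 -115.9] [51.8 20. ] 89.1 box [[635.0, -142.0], [655.0, -142.0], [656.0, -90.0], [636.0, -90.0]]
cen [654.  -84.9] rect [656.5 -86.5] [57.2 21.7] 15.1 box [[626.0, -83.0], [632.0, -104.0], [687.0, -90.0], [681.0, -69.0]]
rest
cen [613.8 309.2] rect [613.8 312.7] [98.  56.9] 0.3 box [[565.0, 341.0], [565.0, 284.0], [663.0, 285.0], [663.0, 341.0]]
dish
cen [452.4  -2.1] rect [453.3  -4.9] [61.6 43. ] 83.2 box [[428.0, -33.0], [471.0, -38.0], [478.0, 23.0], [436.0, 28.0]]
obl
cen [458.2 190. ] rect [456.2 189.8] [64.1 75.9] 88.5 box [[417.0, 159.0], [493.0, 157.0], [495.0, 221.0], [419.0, 223.0]]
round
cen [442.2 287. ] rect [442.2 287.6] [56.3 57.7] 86.0 box [[411.0, 261.0], [469.0, 257.0], [473.0, 314.0], [415.0, 318.0]]
```

```bash
python3 -m crank '{"linear":[[0.01,-0.005,-0.1],[0.01,-0.005,-0.28],[0.01,-0.005,-0.46],[0.01,-0.005,-0.62],[0.01,-0.005,-0.74],[0.01,-0.005,-0.83],[0.01,-0.005,-0.87],[0.01,-0.005,-0.87],[0.01,-0.005,-0.87],[0.01,-0.005,-0.87],[0.01,-0.005,-0.87],[0.01,-0.005,-0.87],[0.01,-0.005,-0.87],[0.01,-0.005,-0.87],[0.01,-0.005,-0.87],[0.01,-0.005,-0.87]],"twist":[0,0,0,0,0,0,0,0,0,0,0,0,0,0,0,0],"hand":[0,0,0,0,0,0,0,0,1,1,1,1,1,1,1,1]}' 25
```

```text
time: 3.72
eef_pos: [0.6619, 0.087, 0.0491]
tool_rot: [0.002, 3.141, 0.0]
contact_force: [-1.0, -0.1, 4.0]
finger_gap: 0.543
grasp_force: 25.0
```

```bash
python3 -m crank '{"linear":[[0,0,0.1],[0,0,0.28],[0,0,0.42],[0,0,0.5],[-0.1,0.08,0.5],[-0.25,0.22,0.5],[-0.4,0.36,0.5],[-0.52,0.46,0.5],[-0.55,0.5,0.5]],"twist":[0,0,0,0,0,0,0,0,0],"hand":[1,1,1,1,1,1,1,1,1]}'
python3 -m crank '{"linear":[[-0.1,0.08,0],[-0.25,0.22,0],[-0.4,0.36,0],[-0.52,0.46,0],[-0.553,0.503,0],[-0.553,0.503,0],[-0.553,0.503,-0.12],[-0.553,0.503,-0.28],[-0.553,0.503,-0.42],[-0.553,0.503,-0.52],[-0.553,0.503,-0.56],[-0.553,0.503,-0.56]],"twist":[0,0,0,0,0,0,0,0,0,0,0,0],"hand":[1,1,1,1,1,1,1,1,1,1,1,1]}'
```

```text
time: 4.47
eef_pos: [0.5469, 0.191, 0.1481]
tool_rot: [0.006, -3.138, -0.002]
contact_force: [0.2, 0.1, -2.0]
finger_gap: 0.544
grasp_force: 25.0
time: 5.47
eef_pos: [0.4412, 0.2855, 0.0347]
tool_rot: [-0.005, -3.139, 0.005]
contact_force: [-0.5, 0.6, -2.4]
finger_gap: 0.542
grasp_force: 25.0
```

```bash
python3 -m crank '{"linear":[[0,0.01,-0.015],[0,0.01,-0.025],[0,0.01,-0.028],[0,0.01,-0.028],[0,0.01,-0.028],[0,0.01,-0.028],[0,0.01,-0.028],[0,0.01,-0.028]],"twist":[0,0,0,0,0,0,0,0],"hand":[1,1,1,1,0.1,0.1,0.1,0.1]}'
python3 -m crank '{"linear":[[0,0,0.04],[0,0,0.15],[0,0,0.3],[0,0,0.5],[0,0,0.65],[0.1,-0.12,0.65],[0.25,-0.3,0.65],[0.4,-0.48,0.65],[0.55,-0.66,0.65],[0.65,-0.8,0.65],[0.7,-0.9,0.65],[0.7,-0.9,0.65]],"twist":[0,0,0,0,0,0,0,0,0,0,0,0],"hand":[0.1,0,0,0,0,0,0,0,0,0,0,0]}'
```

```text
time: 6.13
eef_pos: [0.4414, 0.2898, 0.0315]
tool_rot: [0.002, 3.141, 0.001]
contact_force: [-0.5, -0.3, -0.3]
finger_gap: 0.808
grasp_force: 0.0
time: 7.13
eef_pos: [0.5842, 0.1014, 0.1619]
tool_rot: [0.016, 3.139, -0.006]
contact_force: [-0.1, -0.5, 0.3]
finger_gap: 0.998
grasp_force: 0.0
```

```bash
python3 -m crank '{"linear":[[0.1,-0.15,0],[0.2,-0.3,0],[0.3,-0.45,0],[0.37,-0.54,0],[0.384,-0.572,0],[0.384,-0.572,0],[0.384,-0.572,0],[0.384,-0.572,0]],"twist":[-0.01,-0.02,-0.03,-0.04,-0.04,-0.04,-0.04,-0.04],"hand":[0,0,0,0,0,0,0,0]}'
python3 - <<'E'
from h import *
s=bot.read_state();print(s["eef_pos"]);i=snap("wrist","w2")
h=cv2.cvtColor(i["color"],cv2.COLOR_RGB2HSV).astype(int);S,V=h[...,1],h[...,2]
blobs((S<40)&(V>135),(260,130,380,250),lambda p:wcast(p,.088,i,s))
E
```

```text
time: 7.8
eef_pos: [0.6571, -0.0025, 0.1611]
tool_rot: [-0.092, -3.14, -0.002]
contact_force: [0.9, 0.1, -0.7]
finger_gap: 1.0
grasp_force: 0.0
[ 0.65710088 -0.00249023  0.1611415 ]
cen [651.7  -4.6] rect [659.9 -13.8] [51.1 54.2] 87.5 box [[632.0, -38.0], [686.0, -41.0], [688.0, 11.0], [634.0, 13.0]]
cen [634.1 -28.9] rect [634.1 -29.1] [19.1  4. ] 89.4 box [[632.0, -39.0], [636.0, -39.0], [636.0, -20.0], [632.0, -20.0]]
```

View pics/w2.png

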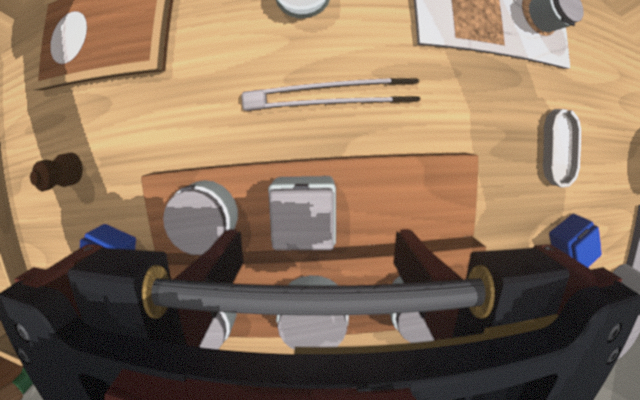

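The wrist view shows the square lid at about (303,213), a little left of centre between the fingers. The slim jar stands on its cork at (553,10). I shift 11 mm in −y, descend and grip.

```bash
python3 -m crank '{"linear":[[0.015,-0.03,0],[0.015,-0.055,0],[0.015,-0.055,0],[0.015,-0.055,0]],"twist":[0,0,0,0],"hand":[0,0,0,0]}'
```

```text
time: 8.18
eef_pos: [0.6608, -0.0163, 0.1612]
tool_rot: [0.097, 3.14, -0.0]
contact_force: [-0.3, -0.9, -0.4]
finger_gap: 1.0
grasp_force: 0.0
```

```bash
python3 -m crank '{"linear":[[0,0.01,-0.1],[0,0.01,-0.25],[0,0.01,-0.4],[0,0.01,-0.5],[0,0.01,-0.555],[0,0.01,-0.555],[0,0.01,-0.555],[0,0.01,-0.555],[0,0.01,-0.555],[0,0.01,-0.555],[0,0.01,-0.555],[0,0.01,-0.555],[0,0.01,-0.555],[0,0.01,-0.555]],"twist":[0,0,0,0,0,0,0,0,0,0,0,0,0,0],"hand":[0,0,0,0,0,0,0,1,1,1,1,1,1,1]}' 30
```

```text
time: 9.35
eef_pos: [0.6612, -0.0145, 0.0508]
tool_rot: [0.097, 3.139, -0.001]
contact_force: [-1.6, -2.4, 7.1]
finger_gap: 0.635
grasp_force: 30.0
```

```bash
python3 -m crank '{"linear":[[0,0,0.1],[0,0,0.28],[0,0,0.42],[0,0,0.5],[-0.1,-0.09,0.5],[-0.22,-0.2,0.5],[-0.35,-0.32,0.5],[-0.46,-0.42,0.5],[-0.5,-0.47,0.5]],"twist":[0,0,0,0,-0.01,-0.02,-0.03,-0.04,-0.04],"hand":[1,1,1,1,1,1,1,1,1]}'
python3 -m crank '{"linear":[[-0.1,-0.09,0],[-0.22,-0.2,0],[-0.35,-0.32,0],[-0.46,-0.42,0],[-0.51,-0.47,0],[-0.51,-0.47,0],[-0.51,-0.47,-0.12],[-0.51,-0.47,-0.28],[-0.51,-0.47,-0.42],[-0.51,-0.47,-0.5],[-0.51,-0.47,-0.54],[-0.51,-0.47,-0.54],[-0.51,-0.47,-0.54]],"twist":[0,0,0,0,0,0,0,0,0,0,0,0,0],"hand":[1,1,1,1,1,1,1,1,1,1,1,1,1]}'
python3 - <<'E'
from h import *
a=snap("top")["color"][225:325,350:490,::-1];cv2.imwrite("pics/t3.png",cv2.resize(a,(700,500),interpolation=cv2.INTER_CUBIC))
E
```

```text
time: 10.1
eef_pos: [0.557, -0.1109, 0.1496]
tool_rot: [-0.197, -3.132, 0.001]
contact_force: [0.3, -0.5, -3.0]
finger_gap: 0.64
grasp_force: 30.0
time: 11.18
eef_pos: [0.4596, -0.2014, 0.0422]
tool_rot: [-0.189, -3.136, -0.0]
contact_force: [0.3, 0.1, -1.4]
finger_gap: 0.637
grasp_force: 30.0
```

View pics/t3.png

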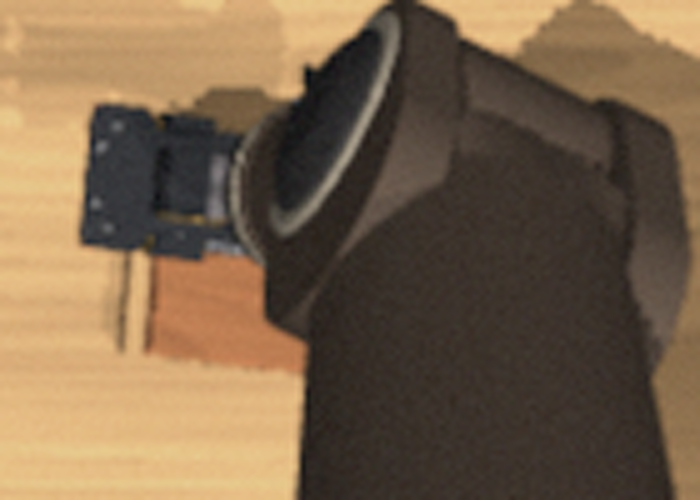

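The arm hides the jar in this view, with only the left fence visible at crop (135,300). I lower by measured pose and rely on force readings for contact.

```bash
python3 -m crank '{"linear":[[0,0,-0.02],[0,0,-0.04],[0,0,-0.055],[0,0,-0.055],[0,0,-0.055]],"twist":[0,0,0,0,0],"hand":[1,1,1,1,1]}'
python3 -m crank '{"linear":[[0.003,0.01,0],[0.006,0.02,0],[0.006,0.03,0],[0.006,0.035,0],[0.006,0.035,0]],"twist":[0,0,0,0,0],"hand":[1,1,1,1,1]}'
```

```text
time: 11.65
eef_pos: [0.4589, -0.2018, 0.0311]
tool_rot: [-0.19, -3.136, -0.0]
contact_force: [-0.4, 0.9, -3.1]
finger_gap: 0.635
grasp_force: 30.0
time: 12.07
eef_pos: [0.4604, -0.1968, 0.0313]
tool_rot: [0.191, 3.134, -0.004]
contact_force: [0.6, -7.0, -4.5]
finger_gap: 0.635
grasp_force: 30.0
```

```bash
python3 -m crank '{"linear":[[0.01,0,0],[0.02,0,0],[0.03,0,0],[0.036,0,0],[0.036,0,0]],"twist":[0,0,0,0,0],"hand":[1,1,1,1,1]}'
```

```text
time: 12.48
eef_pos: [0.4616, -0.1969, 0.0309]
tool_rot: [-0.193, -3.127, 0.002]
contact_force: [-17.7, -6.4, 13.2]
finger_gap: 0.638
grasp_force: 30.0
```

Run:
```python
from h import *
a=snap("scene")["color"][110:230,150:310,::-1];cv2.imwrite("pics/s4.png",cv2.resize(a,(800,600),interpolation=cv2.INTER_CUBIC))
```

```text
(no output)
```

View pics/s4.png

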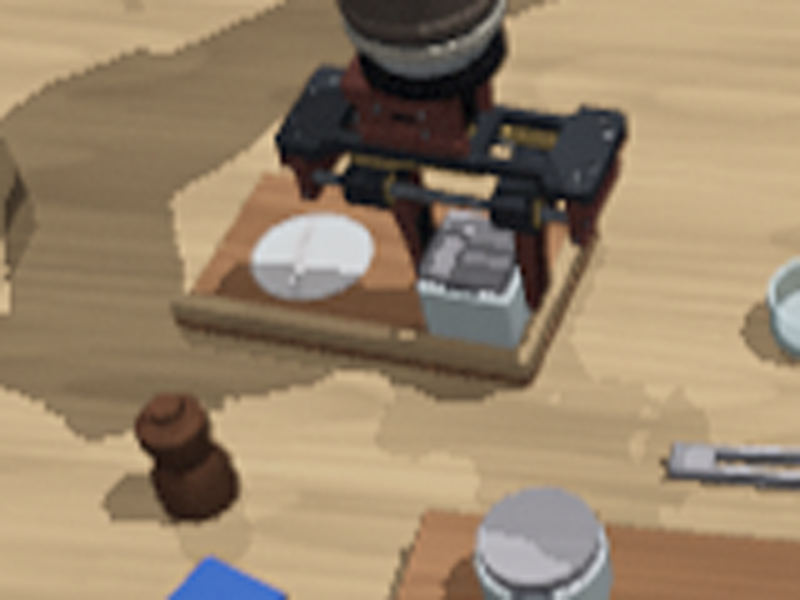

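The jar's lower right corner sits at the fence corner, at crop (525,345), with the fingers clear above the fence. I release, lift and check.

```bash
python3 -m crank '{"linear":[[0,0,0],[0,0,0],[0,0,0],[0,0,0.05],[0,0,0.2],[0,0,0.4],[0,0,0.6],[0,0.2,0.6],[0,0.4,0.6],[0,0.6,0.6],[0,0.8,0.6],[0,0.95,0.6],[0,0.95,0.6]],"twist":[0,0,0,0,0,0,0,0,0.02,0.04,0.06,0.08,0.08],"hand":[0.15,0.15,0.15,0,0,0,0,0,0,0,0,0,0]}'
python3 - <<'E'
from h import *
s=bot.read_state();print(s["eef_pos"]);i=snap("wrist","w5")
j=snap("scene")["color"][110:230,150:310,::-1]
t=snap("top")["color"][225:325,350:490,::-1]
cv2.imwrite("pics/st5.png",np.hstack([cv2.resize(j,(400,300),interpolation=3),cv2.resize(t,(400,300),interpolation=3)]))
E
```

```text
time: 13.62
eef_pos: [0.4676, 0.0022, 0.152]
tool_rot: [-0.014, 3.14, 0.004]
contact_force: [0.0, -0.2, -0.9]
finger_gap: 0.997
grasp_force: 0.0
[0.467604   0.00216683 0.1520466 ]
```

View pics/st5.png

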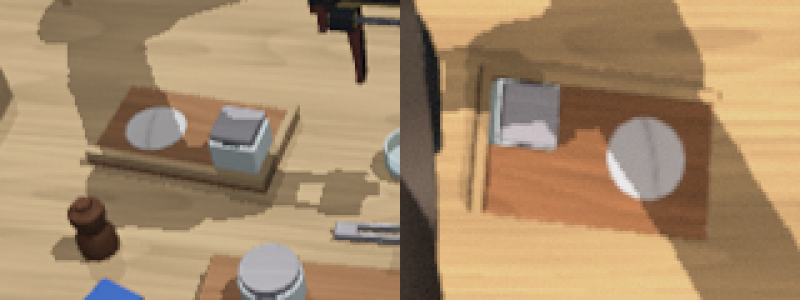

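View pics/w5.png

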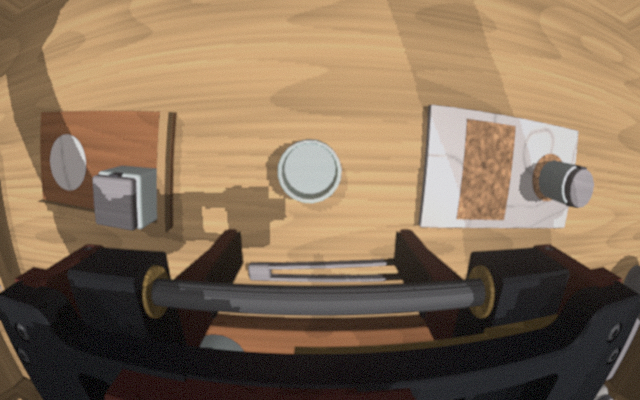

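The jar stands flat near the corner in both views, with lid centre at about (530,115) in the right half of st5. In the wrist view the base is at (157,225) beside the fence at (167,225), so a small gap to the +y fence may remain. The dish is at (310,171). I measure the seat.

Run:
```python
from h import *
i=snap("top");hsv=cv2.cvtColor(i["color"],cv2.COLOR_RGB2HSV).astype(int);S,V=hsv[...,1],hsv[...,2]
# expected projections of the seat's lid corners
y=-0.1205;R2=np.array([[np.cos(y),-np.sin(y)],[np.sin(y),np.cos(y)]]);o=np.array([.4314,-.2645])
lc=np.array([[27+a*25.5,72+b*25.5] for a,b in((1,1),(1,-1),(-1,-1),(-1,1))])/1000@R2.T+o
print("expected lid px",proj(i,np.c_[lc,[.068]*4]).round(1).tolist())
print("lowsat");blobs((S<60)&(V>75),(375,248,412,282),lambda p:cast(i,p,.068))
print(S[254:280,380:410:1][12]);print(V[254:280,380:410][12]);print(V[250:282,392],S[250:282,392])
s=bot.read_state();w=snap("wrist");
# wrist clicks: lid top corners at z .068
print(((wcast([(95,175),(135,175),(137,229),(97,226)],.068,w,s)-o)@R2*1000).round(1))
print("dish");h=cv2.cvtColor(w["color"],cv2.COLOR_RGB2HSV).astype(int)
blobs((h[...,1]<60)&(h[...,2]>110),(270,130,350,215),lambda p:wcast(p,.03,w,s))
print("obl");blobs((h[...,1]>70)&(h[...,2]>90),(452,110,519,226),lambda p:wcast(p,.01,w,s))
print("slim lid");blobs((h[...,1]<40)&(h[...,2]>125),(560,160,600,212),lambda p:wcast(p,.068,w,s))
```

```text
expected lid px [[386.3, 249.9], [406.4, 252.3], [404.8, 272.6], [384.5, 270.2]]
lowsat
cen [ 463.3 -189.8] rect [ 463.8 -189.7] [61.2 55.9] 84.9 box [[433.0, -218.0], [489.0, -223.0], [494.0, -162.0], [439.0, -157.0]]
[ 97  48  11   6   4   8  13  12  18  12  13  13  10  12  12  12  12  10
  13  13  12  12  10  12  12  60 146 145 146 147]
[186 143 118 177 184  93 121 131 131 128 152 172 171 171 173 170 185 197
 197 199 194 170 129 131 123 119 112 114 110 111]
[114  86  78 117 127 126 127 128 132 127 127 128 127 127 130 129 171 203
 202 204 202 199 154  96 149 182 186 188 188 192 185 184] [121 107  13  15  10  16  10  14  14   8  12  14  16  12   6  14  10  13
  13  10  10  10  10  35 125 146 145 142 149 143 146 146]
[[-2.8 42.4]
 [-6.9 93.1]
 [45.2 93.2]
 [50.  40.5]]
dish
cen [442.4  -5.5] rect [442.5  -5.4] [58.7 59.2] 89.9 box [[413.0, -35.0], [472.0, -35.0], [472.0, 24.0], [413.0, 24.0]]
obl
cen [440.2 189.8] rect [439.7 190. ] [ 64.7 108.8] 88.7 box [[385.0, 159.0], [493.0, 156.0], [495.0, 221.0], [386.0, 224.0]]
slim lid
cen [465.8 256.1] rect [465.1 256.5] [22.8 13. ] 89.2 box [[459.0, 245.0], [471.0, 245.0], [472.0, 268.0], [459.0, 268.0]]
cen [443.  289.6] rect [443.1 289.6] [41.6 37.5] 13.7 box [[418.0, 303.0], [427.0, 266.0], [468.0, 276.0], [459.0, 313.0]]
cen [437.1 259.4] rect [437.7 260.6] [14.5 38.6] 76.3 box [[417.0, 258.0], [455.0, 249.0], [458.0, 263.0], [421.0, 272.0]]
```

The wrist estimate suggests a shortfall of a few mm. I nudge the jar into the corner with shut fingers from the −y and −x sides, which settles it without depending on calibration.

```bash
python3 -m crank '{"linear":[[0,-0.1,0],[0,-0.25,0],[0,-0.43,0],[0,-0.63,0],[0,-0.82,0],[0,-0.95,0],[0,-1,0],[0,-1,0]],"twist":[-0.02,-0.04,-0.06,-0.08,-0.086,-0.086,-0.086,-0.086],"hand":[0.3,0.6,1,1,1,1,1,1]}'
python3 -m crank '{"linear":[[-0.02,-0.1,0],[-0.035,-0.2,0],[-0.035,-0.26,0],[-0.035,-0.26,0],[-0.035,-0.26,-0.1],[-0.035,-0.26,-0.25],[-0.035,-0.26,-0.4],[-0.035,-0.26,-0.55],[-0.035,-0.26,-0.63],[-0.035,-0.26,-0.65],[-0.035,-0.26,-0.65],[-0.035,-0.26,-0.65]],"twist":[0,0,0,0,0,0,0,0,0,0,0,0],"hand":[1,1,1,1,1,1,1,1,1,1,1,1]}'
```

```text
time: 14.53
eef_pos: [0.4663, -0.2087, 0.1511]
tool_rot: [-0.215, -3.134, 0.002]
contact_force: [-0.0, -0.8, 0.3]
finger_gap: 0.431
grasp_force: 0.0
time: 15.53
eef_pos: [0.461, -0.2562, 0.0217]
tool_rot: [0.203, 3.134, 0.0]
contact_force: [-0.1, 0.0, -0.6]
finger_gap: 0.004
grasp_force: 0.0
```

```bash
python3 -m crank '{"linear":[[0.002,0.02,0],[0.005,0.04,0],[0.007,0.06,0],[0.008,0.07,0],[0.009,0.075,0],[0.01,0.08,0],[0.01,0.08,0]],"twist":[0,0,0,0,0,0,0],"hand":[1,1,1,1,1,1,1]}'
for k in 1 2; do python3 -m crank '{"linear":[[0,0.005,0],[0.001,0.01,0],[0.002,0.015,0],[0.002,0.015,0]],"twist":[0,0,0,0],"hand":[1,1,1,1]}' | sed -n 2p\;4p; done
```

```text
time: 16.12
eef_pos: [0.4624, -0.2406, 0.0212]
tool_rot: [0.204, 3.135, 0.0]
contact_force: [0.8, 0.3, 0.2]
finger_gap: 0.005
grasp_force: 0.0
eef_pos: [0.4627, -0.2377, 0.021]
contact_force: [0.6, 0.2, 0.5]
eef_pos: [0.4626, -0.236, 0.0212]
contact_force: [-1.6, -5.3, 1.4]
```

```bash
for k in 1 2; do python3 -m crank '{"linear":[[0,0.005,0],[0.001,0.01,0],[0.001,0.01,0],[0.001,0.01,0]],"twist":[0,0,0,0],"hand":[1,1,1,1]}' | sed -n 2p\;4p; done
```

```text
eef_pos: [0.4625, -0.2356, 0.0215]
contact_force: [-4.7, -7.8, 4.9]
eef_pos: [0.4625, -0.2353, 0.0219]
contact_force: [-6.1, -13.1, 7.2]
```

```bash
python3 -m crank '{"linear":[[-0.003,-0.03,0],[-0.006,-0.05,0],[-0.1,-0.04,0],[-0.2,-0.03,0],[-0.28,-0.015,0],[-0.304,-0.014,0],[-0.304,-0.014,0],[-0.295,0.06,0],[-0.285,0.14,0],[-0.275,0.21,0],[-0.275,0.229,0],[-0.275,0.229,0],[-0.25,0.226,0],[-0.22,0.222,0],[-0.195,0.219,0],[-0.186,0.218,0],[-0.186,0.218,0]],"twist":[0,0,0,0,0,0,0,0,0,0,0,0,0,0,0,0,0],"hand":[1,1,1,1,1,1,1,1,1,1,1,1,1,1,1,1,1]}'
for k in 1 2; do python3 -m crank '{"linear":[[0.005,0,0],[0.01,-0.001,0],[0.015,-0.002,0],[0.015,-0.002,0]],"twist":[0,0,0,0],"hand":[1,1,1,1]}' | sed -n 2p\;4p; done
```

```text
time: 18.87
eef_pos: [0.4268, -0.1878, 0.021]
tool_rot: [0.205, 3.135, -0.0]
contact_force: [0.3, 0.6, -0.2]
finger_gap: 0.002
grasp_force: 0.0
eef_pos: [0.4286, -0.1877, 0.0209]
contact_force: [-4.3, -0.5, 1.9]
eef_pos: [0.4285, -0.1876, 0.0206]
contact_force: [-12.7, 1.0, 10.4]
```

```bash
python3 -m crank '{"linear":[[-0.04,0.005,0],[-0.075,0.009,0],[-0.075,0.009,0.15],[-0.075,0.009,0.3],[-0.075,0.009,0.45],[-0.075,0.009,0.55],[-0.04,0.1,0.55],[0.02,0.28,0.55],[0.05,0.46,0.55],[0.07,0.64,0.55],[0.07,0.8,0.55],[0.07,0.89,0.55],[0.07,0.915,0.55],[0.07,0.915,0.55],[0.07,0.915,0.55]],"twist":[0,0,0,0,0,0,0,0,0,0,0,0,0,0,0],"hand":[1,1,1,1,1,1,0.5,0,0,0,0,0,0,0,0]}'
python3 - <<'E'
from h import *
s=bot.read_state();w=snap("wrist");h=cv2.cvtColor(w["color"],cv2.COLOR_RGB2HSV).astype(int)
blobs((h[...,1]<60)&(h[...,2]>110),(250,120,390,240),lambda p:wcast(p,.03,w,s))
E
```

```text
time: 20.78
eef_pos: [0.4465, -0.0058, 0.1312]
tool_rot: [0.205, 3.134, -0.0]
contact_force: [-0.1, 0.7, -0.0]
finger_gap: 0.645
grasp_force: 0.0
cen [441.9  -5.2] rect [442.1  -5.3] [60.2 60.1] 19.0 box [[404.0, 13.0], [423.0, -44.0], [480.0, -24.0], [461.0, 33.0]]
```

```bash
python3 -m crank '{"linear":[[-0.022,0.002,0],[-0.022,0.002,0],[-0.022,0.002,0],[-0.022,0.002,-0.1],[-0.022,0.002,-0.25],[-0.022,0.002,-0.4],[-0.022,0.002,-0.52],[-0.022,0.002,-0.6],[-0.022,0.002,-0.62],[-0.022,0.002,-0.62],[-0.022,0.002,-0.62],[-0.022,0.002,-0.62],[-0.022,0.002,-0.62],[-0.022,0.002,-0.62],[-0.022,0.002,-0.62],[-0.022,0.002,-0.62],[-0.022,0.002,-0.62]],"twist":[0,0,0,0,0,0,0,0,0,0,0,0,0,0,0,0,0],"hand":[0,0,0,0,0,0,0,0,0,0,1,1,1,1,1,1,1]}' 15
```

```text
time: 22.25
eef_pos: [0.4425, -0.0047, 0.0078]
tool_rot: [0.204, 3.134, 0.0]
contact_force: [-0.4, -0.2, 8.0]
finger_gap: 0.692
grasp_force: 15.0
```

```bash
python3 -m crank '{"linear":[[0,0,0.1],[0,0,0.25],[0,0,0.42],[0,0,0.55],[0,0,0.6],[0,-0.08,0.6],[0,-0.22,0.6],[-0.02,-0.4,0.6],[-0.04,-0.58,0.6],[-0.043,-0.72,0.6],[-0.043,-0.775,0.6]],"twist":[0,0,0,0,0,0,0,0,0,0,0],"hand":[1,1,1,1,1,1,1,1,1,1,1]}'
python3 -m crank '{"linear":[[0,-0.1,0],[0,-0.25,0],[-0.02,-0.43,0],[-0.04,-0.6,0],[-0.043,-0.73,0],[-0.043,-0.775,0],[-0.043,-0.775,0],[-0.043,-0.775,-0.1],[-0.043,-0.775,-0.25],[-0.043,-0.775,-0.4],[-0.043,-0.775,-0.48],[-0.043,-0.775,-0.51],[-0.043,-0.775,-0.51],[-0.043,-0.775,-0.51]],"twist":[0,0,0,0,0,0,0,0,0,0,0,0,0,0],"hand":[1,1,1,1,1,1,1,1,1,1,1,1,1,1]}'
```

```text
time: 23.17
eef_pos: [0.4324, -0.1638, 0.1275]
tool_rot: [0.211, 3.134, -0.002]
contact_force: [-0.5, 1.0, -1.1]
finger_gap: 0.686
grasp_force: 15.0
time: 24.33
eef_pos: [0.4253, -0.3139, 0.0256]
tool_rot: [0.203, 3.135, 0.001]
contact_force: [-0.2, 0.2, -1.2]
finger_gap: 0.688
grasp_force: 15.0
```

```bash
python3 -m crank '{"linear":[[0,0,-0.015],[0,0,-0.03],[0,0,-0.038],[0,0,-0.038],[0,0,-0.038],[0,0,-0.038],[0,0,-0.038],[0,0,0.02],[0,0,0.15],[0,0,0.3],[0,0,0.5],[0,0,0.6],[0,0,0.6]],"twist":[0,0,0,0,0,0,0,0,0,0,0,0,0],"hand":[1,1,1,1,0,0,0,0,0,0,0,0,0]}'
python3 -m crank '{"linear":[[0.02,0.1,0.1],[0.06,0.25,0.15],[0.12,0.43,0.15],[0.18,0.63,0.15],[0.25,0.82,0.15],[0.28,0.96,0.15],[0.3,1,0.15]],"twist":[0.02,0.04,0.06,0.08,0.1,0.1,0.1],"hand":[0,0,0,0,0,0,0]}'
python3 -m crank '{"linear":[[0.02,0.1,0],[0.06,0.25,0],[0.12,0.43,0],[0.18,0.63,0],[0.25,0.82,0],[0.28,0.96,0],[0.3,1,0]],"twist":[0,0,0,0,0,0,0],"hand":[0,0,0,0,0,0,0]}'
python3 -m crank '{"linear":[[0.02,0.1,0],[0.06,0.25,0],[0.12,0.43,0],[0.18,0.63,0],[0.25,0.82,0],[0.28,0.96,0],[0.3,1,0],[0.3,1,0],[0.3,1,0]],"twist":[0,0,0,0,0,0,0,0,0],"hand":[0,0,0,0,0,0,0,0,0]}'
python3 - <<'E'
from h import *
s=bot.read_state();w=snap("wrist","w6");h=cv2.cvtColor(w["color"],cv2.COLOR_RGB2HSV).astype(int)
blobs((h[...,1]<60)&(h[...,2]>110),(250,60,420,240),lambda p:wcast(p,.02,w,s))
E
```

```text
time: 25.42
eef_pos: [0.4268, -0.3165, 0.1505]
tool_rot: [0.205, 3.127, -0.005]
contact_force: [-0.0, -0.5, -0.1]
finger_gap: 0.998
grasp_force: 0.0
time: 26.0
eef_pos: [0.4852, -0.1093, 0.1749]
tool_rot: [0.041, -3.141, -0.003]
contact_force: [-0.2, 1.1, 0.1]
finger_gap: 1.0
grasp_force: 0.0
time: 26.58
eef_pos: [0.5449, 0.0905, 0.1747]
tool_rot: [0.039, -3.141, -0.003]
contact_force: [-0.3, 0.3, -0.2]
finger_gap: 1.0
grasp_force: 0.0
time: 27.33
eef_pos: [0.6049, 0.2831, 0.1745]
tool_rot: [0.029, -3.141, 0.003]
contact_force: [0.1, -0.9, -0.0]
finger_gap: 1.002
grasp_force: 0.0
cen [610.7 312. ] rect [610.4 313.2] [94.6 57. ] 1.1 box [[563.0, 341.0], [564.0, 284.0], [658.0, 286.0], [657.0, 343.0]]
cen [489.2 276.6] rect [488.8 272. ] [ 42.9 120.4] 0.8 box [[466.0, 332.0], [468.0, 212.0], [511.0, 212.0], [509.0, 333.0]]
```

View pics/w6.png

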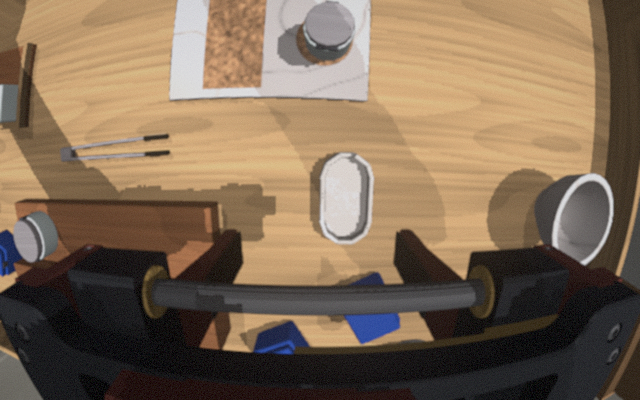

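The rest is at (346,197) in the wrist view, lengthwise along world x and within about 1° of the tool. I centre, descend and grip.

```bash
python3 -m crank '{"linear":[[0.02,0.08,0],[0.03,0.15,0],[0.03,0.15,-0.1],[0.03,0.15,-0.25],[0.03,0.15,-0.42],[0.03,0.15,-0.58],[0.03,0.15,-0.7],[0.03,0.15,-0.76],[0.03,0.15,-0.76],[0.03,0.15,-0.76]],"twist":[0,0,0,0,0,0,0,0,0,0],"hand":[0,0,0,0,0,0,0,0,0,0]}'
```

```text
time: 28.22
eef_pos: [0.6111, 0.3148, 0.0236]
tool_rot: [-0.03, 3.141, -0.0]
contact_force: [-0.7, 0.2, 0.8]
finger_gap: 1.005
grasp_force: 0.0
```

```bash
python3 -m crank '{"linear":[[0,-0.005,-0.04],[0,-0.005,-0.08],[0,-0.005,-0.09],[0,-0.005,-0.09],[0,-0.005,-0.09],[0,-0.005,-0.09],[0,-0.005,-0.09],[0,-0.005,-0.09],[0,-0.005,-0.09],[0,-0.005,-0.09],[0,-0.005,-0.09]],"twist":[0,0,0,0,0,0,0,0,0,0,0],"hand":[0,0,0,0,1,1,1,1,1,1,1]}' 20
```

```text
time: 29.13
eef_pos: [0.6109, 0.3142, 0.0053]
tool_rot: [-0.031, 3.141, -0.0]
contact_force: [-0.4, -1.0, 1.5]
finger_gap: 0.637
grasp_force: 20.0
```

```bash
python3 -m crank '{"linear":[[0,0,0.1],[0,0,0.25],[0,0,0.42],[0,0,0.55],[0,0,0.6],[-0.08,-0.06,0.6],[-0.22,-0.16,0.6],[-0.38,-0.27,0.6],[-0.54,-0.39,0.6],[-0.7,-0.5,0.6],[-0.82,-0.59,0.6],[-0.86,-0.615,0.6],[-0.86,-0.615,0.6],[-0.86,-0.615,0.6]],"twist":[0,0,0,0,0,0,-0.01,-0.02,-0.03,-0.03,-0.03,-0.03,-0.03,-0.03],"hand":[1,1,1,1,1,1,1,1,1,1,1,1,1,1]}'
python3 -m crank '{"linear":[[0,0,-0.1],[0,0,-0.25],[0,0,-0.38],[0,0,-0.46],[0,0,-0.5],[0,0,-0.5],[0,0,-0.5]],"twist":[0,0,0,0,0,0,0],"hand":[1,1,1,1,1,1,1]}'
```

```text
time: 30.3
eef_pos: [0.4392, 0.1919, 0.1251]
tool_rot: [0.04, 3.141, 0.001]
contact_force: [-0.2, 0.6, -1.3]
finger_gap: 0.633
grasp_force: 20.0
time: 30.88
eef_pos: [0.4395, 0.1919, 0.0249]
tool_rot: [-0.039, -3.141, 0.0]
contact_force: [1.5, -0.2, -2.0]
finger_gap: 0.639
grasp_force: 20.0
```

```bash
python3 -m crank '{"linear":[[0,0,-0.02],[0,0,-0.04],[0,0,-0.047],[0,0,-0.047],[0,0,-0.047],[0,0,-0.047],[0,0,-0.047],[0,0,0],[0,0,0.15],[0,0,0.35],[0,0,0.55],[0,0,0.75],[0,0,0.9],[0,0.1,0.9],[0,0.3,0.9],[0,0.5,0.9],[0,0.7,0.9],[0,0.9,0.9],[0,1,0.9]],"twist":[0,0,0,0,0,0,0,0,0,0,0,0,0,0,0,0,0,0,0],"hand":[1,1,1,1,0.15,0.15,0.15,0.15,0.15,0,0,0,0,0,0,0,0,0,0]}'
python3 -m crank '{"linear":[[-0.1,0.1,0],[-0.25,0.25,0],[-0.4,0.4,0],[-0.55,0.55,0],[-0.7,0.7,0],[-0.8,0.8,0],[-0.8,0.8,0],[-0.8,0.8,0]],"twist":[0,0,0,0,0,0,0,0],"hand":[0,0,0,0,0,0,0,0]}'
python3 - <<'E'
from h import *
i=snap("top");a=i["color"][130:310,180:480,::-1];cv2.imwrite("pics/t7.png",cv2.resize(a,(800,480),interpolation=3))
E
```

```text
time: 32.47
eef_pos: [0.437, 0.3965, 0.2059]
tool_rot: [-0.034, -3.141, -0.004]
contact_force: [-0.8, 0.3, -0.5]
finger_gap: 1.0
grasp_force: 0.0
time: 33.13
eef_pos: [0.2764, 0.5526, 0.2056]
tool_rot: [-0.033, -3.141, -0.0]
contact_force: [0.8, -0.0, 0.5]
finger_gap: 1.001
grasp_force: 0.0
```

View pics/t7.png

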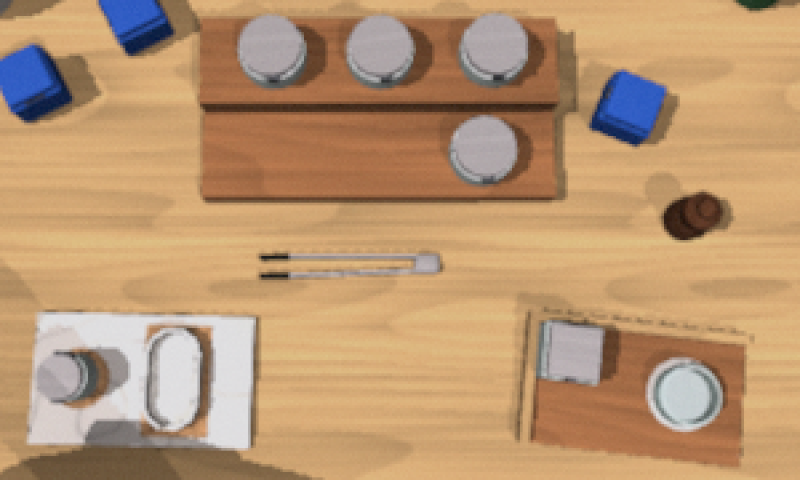

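All items are in place. In the crop the slim jar is at (65,378), the rest at (174,380), the square jar in the corner at (572,352) and the dish at (685,394). The tong, mill and wide jar are unmoved. I check the numbers.

Run:
```python
from h import *
i=snap("top");h=cv2.cvtColor(i["color"],cv2.COLOR_RGB2HSV).astype(int);S,V=h[...,1],h[...,2]
def fr(o,y):
    R2=np.array([[np.cos(y),-np.sin(y)],[np.sin(y),np.cos(y)]]);return lambda p,z:(cast(i,p,z)-o)@R2
B=fr(np.array([.4314,-.2645]),-.1205);y=-.026
sl=np.array([.439,.191])+.035*np.array([-np.sin(y),np.cos(y)]);L=fr(sl,y)
print("sq lid");blobs((S<40)&(V>150),(384,246,410,275),lambda p:B(p,.068))
print("dish+inlay");blobs((S<60)&(V>110),(418,255,455,297),lambda p:B(p,.04))
print("dish inner");blobs((S<40)&(V>170)&(V<212),(424,262,450,292),lambda p:B(p,.02))
print("slim lid");blobs((S<30)&(V>110)&(V<190),(190,255,216,285),lambda p:L(p,.068))
g=cv2.cvtColor(i["color"],cv2.COLOR_RGB2GRAY)
print("rest row",g[270,228:264],S[270,228:264])
print("rest");blobs((S<50),(235,252,258,295),lambda p:L(p,.03))
w=fr(np.zeros(2),0)
print("wide");blobs((S<40)&(V>135),(345,170,378,202),lambda p:w(p,.074))
```

```text
sq lid
cen [25.3 72.2] rect [25.2 72.3] [47.5 51. ] 89.4 box [[-1.0, 49.0], [50.0, 48.0], [51.0, 96.0], [-0.0, 96.0]]
dish+inlay
cen [  0.5 -40. ] rect [  0.6 -39.8] [68.9 68.8] 50.6 box [[-48.0, -45.0], [5.0, -88.0], [49.0, -35.0], [-4.0, 9.0]]
dish inner
cen [ -0.9 -51.7] rect [ -1.5 -49.9] [44.6 47.2] 42.3 box [[-34.0, -47.0], [-2.0, -82.0], [31.0, -52.0], [-1.0, -17.0]]
slim lid
cen [-0.8 63.8] rect [ 0.  63.4] [41.5 42.8] 9.5 box [[-24.0, 81.0], [-17.0, 39.0], [24.0, 46.0], [17.0, 88.0]]
rest row [187 224 222 223 223 222 210 153 120 161 166 195 223 223 223 223 222 222
 223 223 224 222 222 221 220 219 181  85  90  91 117 144 189 221 224 222] [  7   1   2   1   2   1   4  13  14  15  17   6   1   2   1   2   2   2
   0   2   2   1   3   0   6   5   4  49  93 121  67  27   7   5   2   2]
rest
cen [  2.1 -35.1] rect [  1.3 -36.6] [98.3 52.4] 3.7 box [[-49.0, -14.0], [-46.0, -66.0], [52.0, -60.0], [49.0, -7.0]]
wide
cen [ 662.5 -113.1] rect [ 661.1 -112.6] [61.1 62.6] 0.0 box [[631.0, -81.0], [631.0, -144.0], [692.0, -144.0], [692.0, -81.0]]
```

```bash
python3 -c "
from station import bot
print(bot.hand_in())"
```

```text
the job is handed in; nothing more can be done
None
```

Both kits are made up and handed in after about 33 s of the 112 s allowed: all four pieces measured within tolerance in the last top-camera check, and the wide jar, tong and mill stayed where they were; the hand-in gave no verdict.

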